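# Turn the keep-warm plate up four clicks

### The job

Turn up the keep-warm plate under the little cup: with the fingertips, pushing in the round hollow in its top or wherever is handy, turn the plate's big black dial clockwise, seen from above, by exactly four clicks from where it stands, gently, and leave it resting in that click. Grip and lift nothing, leave the cup standing where it is on the plate, and do not disturb the other things round about.

Things in the scene. Friction and masses are not known exactly. Their poses are not given: they have to be found in the camera images.
- warmer: White keep-warm plate, fixed on the worktop: a flat housing 170 mm deep (its x) by 320 mm wide (its y), top face 36 mm above the worktop. Origin at the centre of its underside, x to its back, y to its left, z up. A round dark steel cup plate, 136 mm across, lies 78 mm to the right (-y), its top 40 mm up; the dial's axis lies 85 mm to the left (+y).
- heat_dial (a joint): Angle of the black dial (rad), growing clockwise seen from above. Click-stops every pi/6 (0.5236, 30 degrees) at 0, 0.5236 ... 4.712, end stops just beyond. It starts in one of the first four (settling in the first 0.3 s). A click takes about 0.15 N m (5 N at the hollow) to begin; past half way the dial snaps on into the next stop by itself; let go, it settles in the nearest stop.
- dial_hollow (a point): Centre of the round finger hollow (orange floor) at the level of the dial's top: 42 mm across, 14 mm deep with a closed floor (41.5 mm above the worktop), open to the top only, its centre 36 mm from the dial's axis. It turns with the dial: at joint value q it lies from the axis at 135 degrees - q, counter-clockwise from the plate's x. Shut fingers fit in it with some play.
- dial_pointer (a point): The short white pointer line on the dial's top face beyond the hollow, 59 mm from the axis, in line with axis and hollow.
- dial_axis (a point): The axis of the black dial (124 mm across, 18 mm thick, turning about the vertical) at the level of its top face, 55.5 mm above the worktop; does not move. Ten dark tick marks on the housing round the dial show the click-stops, from front left at joint value 0 over the back to front right.
- cup: Small dark espresso cup with a handle, 65 x 93 x 53 mm, standing loose on the cup plate, top 93 mm above the worktop. Origin at the centre of its underside. Leave it alone.
- lemon: Lemon, 78 x 55 x 56 mm, loose on the worktop to the right; bystander.
- spice_jar: Spice jar with a black cap, 45 mm across, 105 mm high, loose on the worktop to the right; bystander.
- kitchen_timer: Red clockwork kitchen timer, 68 mm across, 55 mm high, loose on the worktop to the right; it has a dial too, but is not part of the job; bystander.
- garlic: Garlic bulb, 60 x 57 x 58 mm, loose on the worktop behind and to the left of the plate; bystander.
- matchbox: Blue matchbox, 64 x 112 x 22 mm, lying loose on the worktop behind the plate; bystander.

How it is judged (in metres and radians):
On the way:
1. the dial is being pushed round by the fingers, past its first click (distance of dial_pointer from where it was at the start of the episode above 0.04 m and contact force between the fingers and warmer above 0.3 N and value of joint heat_dial above 0.9 rad).
At the end, for the whole second after the job is handed in: The dial rests, still, in the fourth click-stop clockwise of the one it stood in at the start (the window of half a click either side allows for how exactly it first sat); the cup stands upright on the plate within 12 mm of where it stood (distance of dial_pointer from where it was at the start of the episode between 0.0932 and 0.1094 m and value of joint heat_dial between 1.88496 and 3.87463 rad and velocity of joint heat_dial between -0.1 and 0.1 rad/s and distance of cup from where it was at the start of the episode below 0.012 m and angle between cup's own z axis and vertical below 0.15 rad and linear speed of cup below 0.02 m/s); the robot touches nothing.
It fails at once if the cup is pushed, lifted or tipped (over 12 mm or 0.3 rad) (distance of cup from where it was at the start of the episode above 0.012 m or angle between cup's own z axis and vertical above 0.3 rad).
It fails at once if the plate or its dial is forced or gripped (over 40 N from the fingers) (contact force between the fingers and warmer above 40 N).
It fails at once if a bystander is moved by more than 20 mm (distance of any of lemon, spice_jar, kitchen_timer, garlic, matchbox from where it was at the start of the episode above 0.02 m).
It also fails if it takes over 50 s, if anything falls off the work surface, if the arm or the gripper's body presses on something with over 40 N, if the wrist force passes 120 N, or if a joint passes its speed limit or range.

### The arm

A 6-joint arm with a two-finger parallel gripper is mounted at the origin on a cart in front of the work surface, level with it; the furniture and walls round the work are solid. World frame = base frame: x ahead of the robot, y to its left, z up, the work surface at z = 0. Lengths are in mm, angles in rad, forces in N, time in s.
With the tool pointing down it reaches from about 250 to 800 mm from the base axis. Payload 3.9 kg.
Tool frame: the origin (TCP) lies at the centre of the arm's flange, where the gripper is bolted on; the fingertips stand 173 mm ahead of it and the grasp point (between the pads) lies 155 mm ahead of it (manip.grip_depth is the distance from the TCP to the grasp point, in mm); z points along the fingers, y is the line along which they close (so a half turn about z gives the same grasp; the last joint's range is limited). The gripper opens to 85 mm and grips with 20 to 120 N. Pads are 22 mm wide; open, the fingers measure 114 mm over their backs; the gripper's body (76 mm by 85 mm) begins 54 mm behind the grasp point. The pads swing forward as they close: fully open they stand 13 mm farther back than shut.
Start: joints at [1.222, 0.26, -0.138, 1.173, 0, 1.571], TCP at [179.425, 493.379, 404.704] pointing down, gripper open.
Joint ranges: [-2.78, 2.78], [-0.83, 1.72], [-1.28, 1.37], [-1.9, 2.12], [-1.57, 1.48], [-3.14, 3.14]. Speed limits (rad/s): [2.57, 2.57, 3.14, 3.14, 3.14, 3.14].

### API

Orientations are given as a unit quaternion [x, y, z, w].
In Python, from rig import manip gives the robot as it stands. The module is installed in compiled form; this text tells all that it offers.
- The arm moves only by the tool send_rows, never from a script. Its argument "series" is a list that holds one entry, the list of rows, each a list of 7 numbers: the closure, from 0 (fully open) to 1 (shut), then the shift along the tool's x, y, z in mm, then the turn, a rotation vector about the tool's x, y, z in degrees. A call has 1 to 5 rows; each row shifts and turns the commanded pose from where the row before left it, along the tool's axes as they then stand; what a row does not reach is not made up. A row lasts 1/12 s, in which the tool goes at most 41.7 mm and 7.16 degrees, less where a joint would pass 70% of its speed; a pose out of reach is approached as far as the arm can. A call with a gripper value outside its range is refused whole. The fingers move at their own pace and stop on an object; "squeeze" is the grip in N (left out, the last holds). Time passes only in rows, so rows that do not move let the fingers close. It gives the time, the measured TCP pose, the force, the opening and the grip force at its end, in the units of the state.
- manip.state(): the state, without advancing time (a new reading comes with each control period).
- manip.capture(name): name is "side" or "top"; returns the picture (420x560x3 uint8, blue, green, red); there is no depth.
- manip.calibration(name): a dict with "camera_matrix" (3x3 intrinsics, pixels), "k1" (the pictures are not rectified: a ray, as slopes to the right and down, at radius r is drawn at 1 + k1 r^2 times it, then the intrinsics apply), "view" (4x4, takes a point from world to camera coordinates). Camera axes: x right, y up, looking along -z (the intrinsics and any distortion apply to the point x, -y, -z); pixel columns grow to the right and rows downward; lengths in mm; the calibration is good to about 2 mm. A picture is of the moment at which its call begins. calibration takes no time and is no camera call.
- manip.finish_job(): hands the job in; it is judged then, once.
Trained networks look in the newest picture that a camera, given by its name, has taken for a name from the list of things; names that differ only in an ending like _2 or _b are one class to them, and where a whole thing is asked for, a point or a joint stands for the part that bears it (a point fixed in the world has none). Each returns a list of dicts, best first, with "score" (0 to 1); they miss things now and then, are a little off and sometimes report something else, mostly with a low value. They report only what shows in the picture. A call takes as long as a camera call.
- manip.search_frame(thing, camera): "xyz" ([x, y, z] in mm, in the coordinates of the camera as it stood for that picture, good to about 4 mm: the middle of the surface that is visible of it).
- manip.masks_of(thing, camera): "mask" (420x560 bool, what is visible of it).
- manip.spot_point(thing, camera): "xyz" ([x, y, z] in mm, in the coordinates of the camera as it stood for that picture, good to about 4 mm: a listed point, or the origin of a listed thing).
The state is a dict: "time_s": time; "q": joint angles; "dq": joint speeds; "tau": joint torques, N m; "eef_pos": TCP position; "tool_rot": TCP orientation; "force": force on the tool from outside, world axes, zero at the start; "torque": the same for the moment, N m; "gripper_width": finger opening in mm; "finger_force": force on a finger pad.
Only numpy, scipy, OpenCV 4.12 (cv2) and the standard library are available. Lean on these libraries where they do the work, as an engineer would, in place of code of your own. Each camera call takes 0.05 s, during which the arm holds its last target. There are 200 camera calls.

## Working session

There is one attempt and no reset: what is moved stays moved. The work goes in short steps, Python scripts to look and compute and a tool call to move; the robot and the scene stay as the last step left them, time stands still between calls to the robot, and variables do not carry over. Pictures are saved under pics/ and viewed, at most 10 in all, crops included, and the job is handed in when it is done.

Besides the shell and the picture viewer there is one more tool, called after "Emit:" by a JSON object that holds its "method" and its "body", one argument or row to a line. send_rows: Moves the arm, as the interface text tells. Its arguments: {"type":"object","properties":{"series":{"type":"array","items":{"type":"array","items":{"type":"array","items":{"type":"number"}}}},"squeeze":{"type":"number"}},"required":["series"]}

```bash
mkdir -p pics; cat > h.py <<'E'
import numpy as np, cv2
from rig import manip
from scipy.spatial.transform import Rotation as R
def w(cam,p):
    V=np.array(manip.calibration(cam)["view"]); return (np.linalg.inv(V)@np.r_[p,1])[:3]
def pix(cam,P):
    c=manip.calibration(cam); p=np.array(c["view"])@np.r_[P,1]
    s=np.array([p[0],-p[1]])/-p[2]; s=s*(1+c["k1"]*(s@s)); return (np.array(c["camera_matrix"])@np.r_[s,1])[:2]
E
python3 - <<'E'
from h import *
for c in("side","top"):
    cv2.imwrite(f"pics/{c}0.png",manip.capture(c))
    for t in("dial_axis","dial_hollow","dial_pointer","warmer","cup","garlic","matchbox"):
        for d in manip.spot_point(t,c)[:2]: print(c,t,round(d["score"],2),w(c,d["xyz"]).round(0))
s=manip.state();print(s["time_s"],s["eef_pos"],s["tool_rot"],R.from_quat(s["tool_rot"]).as_matrix().round(2).tolist(),s["gripper_width"],s["force"])
E
```

```text
side dial_axis 0.94 [452.  41.  56.]
side dial_hollow 0.86 [460.  78.  56.]
side dial_pointer 0.65 [462.  97.  57.]
side warmer 0.93 [454. -40.  -1.]
side cup 0.87 [ 458. -112.   42.]
side garlic 0.63 [722. 193.   1.]
side matchbox 0.9 [735.  54.   3.]
top dial_axis 0.58 [450.  42.  53.]
top dial_hollow 0.84 [460.  84.  54.]
top dial_hollow 0.41 [451.  43.  57.]
top dial_pointer 0.56 [465. 103.  55.]
top dial_pointer 0.5 [459.  77.  52.]
top warmer 0.75 [454. -41.  -0.]
top cup 0.72 [ 453. -111.   38.]
top garlic 0.68 [728. 198.   1.]
top matchbox 0.68 [737.  60.  -1.]
0.8 [179.40413726 493.37993561 404.7478336 ] [ 1.73492604e-01  9.84835172e-01  2.99691497e-05 -7.60445216e-06] [[-0.94, 0.34, -0.0], [0.34, 0.94, 0.0], [0.0, 0.0, -1.0]] 85.68514859826514 [-0.97198544  0.38136928  0.05327384]
```

View pics/top0.png

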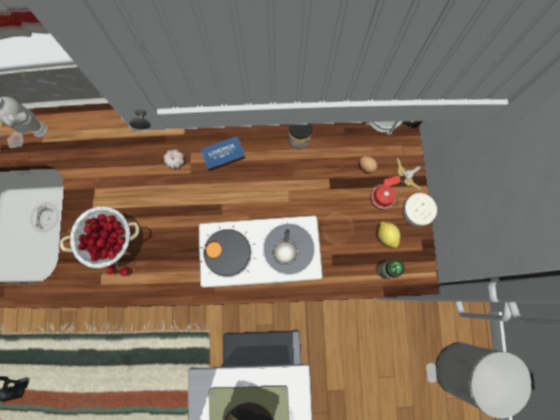

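View pics/side0.png

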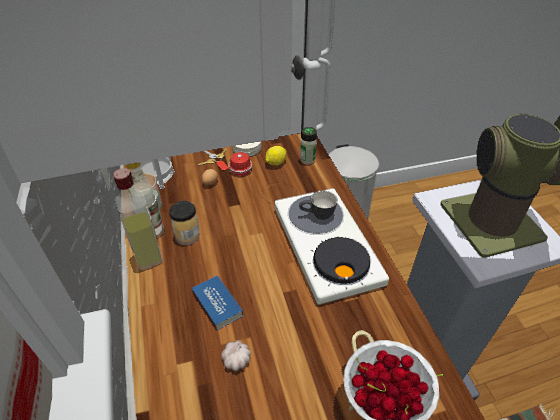

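The top view shows the plate with the dial at (228,252) and the orange hollow at (214,250), to the left. That puts q at about 60° (stop 2), with the plate yawed about 2.5°. The cup is at (286,252) with its handle pointing back. I'll shut the fingers and turn the tool so that tool x = world y and tool y = world x.

Emit:
{"method": "send_rows", "body": {
  "series": [
    [[1, 0, 0, 0, 0, 0, 7], [1, 0, 0, 0, 0, 0, 7], [1, 0, 0, 0, 0, 0, 7], [1, 0, 0, 0, 0, 0, 7], [1, 0, 0, 0, 0, 0, 7]]
  ],
  "squeeze": 20
}}

```text
time_s: 1.22
eef_pos: [179.4, 493.4, 404.7]
tool_rot: [0.464, 0.886, 0.0, 0.0]
force: [0.4, -0.9, 0.0]
gripper_width: 25.9
finger_force: 0.0
```

Emit:
{"method": "send_rows", "body": {
  "series": [
    [[1, 0, 0, 0, 0, 0, 7], [1, 0, 0, 0, 0, 0, 7], [1, 0, 0, 0, 0, 0, 7], [1, 0, 0, 0, 0, 0, 7], [1, 0, 0, 0, 0, 0, 7]]
  ]
}}

```text
time_s: 1.63
eef_pos: [179.4, 493.4, 404.7]
tool_rot: [0.709, 0.705, 0.0, -0.0]
force: [-0.9, 0.5, 0.3]
gripper_width: -0.0
finger_force: 0.0
```

Emit:
{"method": "send_rows", "body": {
  "series": [
    [[1, -32, 22, 0, 0, 0, 0], [1, -32, 22, 0, 0, 0, 0], [1, -32, 22, 0, 0, 0, 0], [1, -32, 22, 0, 0, 0, 0], [1, -32, 22, 0, 0, 0, 0]]
  ]
}}

```text
time_s: 2.05
eef_pos: [290.0, 331.9, 404.8]
tool_rot: [0.707, 0.708, 0.0, 0.0]
force: [1.3, 1.5, 0.7]
gripper_width: -0.0
finger_force: 0.0
```

Emit:
{"method": "send_rows", "body": {
  "series": [
    [[1, -32, 22, 0, 0, 0, 0], [1, -32, 22, 0, 0, 0, 0], [1, -32, 22, 0, 0, 0, 0], [1, -32, 22, 0, 0, 0, 0], [1, -32, 22, 0, 0, 0, 0]]
  ]
}}

```text
time_s: 2.47
eef_pos: [400.1, 171.7, 405.0]
tool_rot: [0.707, 0.707, 0.0, 0.0]
force: [0.3, 1.1, -0.4]
gripper_width: -0.2
finger_force: 0.0
```

```bash
python3 - <<'E'
from h import *
def ray(cam,uv,z):
    from scipy.optimize import least_squares
    r=least_squares(lambda a:pix(cam,np.r_[a,z])-uv,[455,50]);return r.x.round(1)
for c in("top","side"):
    im=cv2.imread(f"pics/{c}0.png");h=cv2.cvtColor(im,cv2.COLOR_BGR2HSV)
    m=cv2.inRange(h,(5,180,150),(20,255,255))
    ax=pix(c,[451,41,55]);yy,xx=np.nonzero(m);k=np.hypot(xx-ax[0],yy-ax[1])<40
    uv=np.array([xx[k].mean(),yy[k].mean()]);print(c,k.sum(),uv,"hollow",ray(c,uv,41.5))
    d=(im.max(2)<75).astype(np.uint8); d[m>0]=1
    n,l,st,ce=cv2.connectedComponentsWithStats(d); i=l[int(ax[1]),int(ax[0])]
    pts=np.argwhere(l==i)[:,::-1]; e=cv2.fitEllipse(cv2.convexHull(pts.astype(np.int32)))
    print("dial",len(pts),e,ray(c,np.array(e[0]),52))
    o=cv2.resize(im[int(ax[1])-50:int(ax[1])+50,int(ax[0])-50:int(ax[0])+50],None,fx=4,fy=4,interpolation=2);cv2.imwrite(f"pics/c{c}.png",o)
a=cv2.hconcat([cv2.imread("pics/ctop.png"),cv2.imread("pics/cside.png")]);cv2.imwrite("pics/c.png",a)
E
```

```text
<stdin>:9: RuntimeWarning: Mean of empty slice.
  ret = ret.dtype.type(ret / rcount)
Traceback (most recent call last):
ValueError: Residuals are not finite in the initial point.
```

```bash
cat > m.py <<'E'
from h import *
from scipy.optimize import least_squares
def ray(cam,uv,z): return least_squares(lambda a:pix(cam,np.r_[a,z])-uv,[455,50]).x.round(1)
if __name__=="__main__":
  t=[]
  for c,b in(("top",(214,250)),("side",(344,271))):
    im=cv2.imread(f"pics/{c}0.png");h=cv2.cvtColor(im,cv2.COLOR_BGR2HSV)
    ax=pix(c,[451,41,55]);print(c,ax,h[b[1],b[0]])
    m=cv2.inRange(h,(5,150,100),(28,255,255));n,l,st,ce=cv2.connectedComponentsWithStats(m);i=l[b[1],b[0]]
    print(st[i],ce[i],"hollow",ray(c,ce[i],41.5))
    d=(im.max(2)<75).astype(np.uint8); d[l==i]=1
    n,l,st,ce=cv2.connectedComponentsWithStats(d); i=l[b[1],b[0]]
    pts=np.argwhere(l==i)[:,::-1]; e=cv2.fitEllipse(cv2.convexHull(pts.astype(np.int32)))
    print("dial",len(pts),e,ray(c,np.array(e[0]),52))
    t.append(cv2.resize(im[b[1]-50:b[1]+50,b[0]-50:b[0]+50],None,fx=4,fy=4,interpolation=2))
  cv2.imwrite("pics/c.png",cv2.hconcat(t))
E
python3 m.py
```

```text
top [227.03305971 251.77656378] [ 16 155 237]
[206 242  15  15 177] [212.91525424 249.10169492] hollow [461.   80.1]
dial 177 ((212.89756774902344, 249.1041717529297), (14.105256080627441, 15.22094440460205), 32.19995880126953) [459.7  78.4]
side [341.41804716 256.24749036] [ 19 255 241]
[335 265  19  13 178] [343.73033708 270.92696629] hollow [456.1  71.5]
dial 2012 ((341.2803039550781, 260.11810302734375), (46.0632209777832, 56.87508010864258), 100.1746597290039) [454.2  49.1]
```

View pics/c.png

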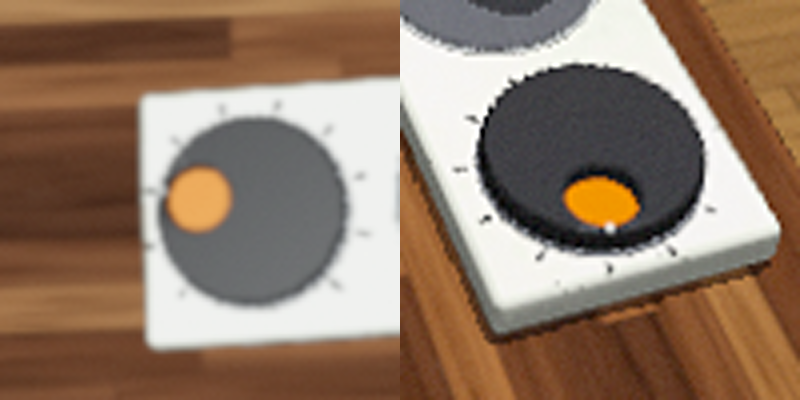

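The crops show the pointer at tick index 2, counting from the front left, so the target is stop 6. My estimates are axis at about (450.5, 41) and hollow at about (458, 76). Next I hover over the hollow.

Emit:
{"method": "send_rows", "body": {
  "series": [
    [[1, -19, 11.6, 10, 0, 0, 0], [1, -19, 11.6, 30, 0, 0, 0], [1, -19, 11.6, 30, 0, 0, 0], [1, -19, 11.6, 30, 0, 0, 0], [1, -19, 11.6, 30, 0, 0, 0]]
  ]
}}

```text
time_s: 2.88
eef_pos: [458.1, 77.3, 273.9]
tool_rot: [0.707, 0.707, 0.001, 0.0]
force: [0.9, 0.7, 0.9]
gripper_width: 0.0
finger_force: 0.0
```

Emit:
{"method": "send_rows", "body": {
  "series": [
    [[1, 0, 0, 15, 0, 0, 0], [1, 0, 0, 10, 0, 0, 0], [1, 0, 0, 0, 0, 0, 0]]
  ]
}}

```text
time_s: 3.13
eef_pos: [456.5, 77.7, 247.4]
tool_rot: [0.707, 0.707, -0.002, -0.001]
force: [-0.8, -0.1, -0.2]
gripper_width: 0.2
finger_force: 0.0
```

```bash
python3 - <<'E'
from h import *
t=[]
for c,b in(("top",(214,250)),("side",(344,265))):
    im=manip.capture(c); t.append(cv2.resize(im[b[1]-50:b[1]+50,b[0]-50:b[0]+50],None,fx=4,fy=4,interpolation=2))
cv2.imwrite("pics/d.png",cv2.hconcat(t)); s=manip.state(); print(s["eef_pos"],s["force"],s["q"])
p=s["eef_pos"]-np.array([0,0,173]); print(p,pix("side",p),pix("side",[458,76,55]))
E
```

```text
[457.51375311  78.40533763 249.71512635] [0.94513541 0.03150033 0.53558886] [ 1.69720163e-01  2.85997090e-01 -5.46982784e-01  7.38499197e-01
  1.19085943e-05  1.74038750e+00]
[457.51375311  78.40533763  76.71512635] [346.01831381 263.20378263] [344.3217191 268.8085033]
```

View pics/d.png

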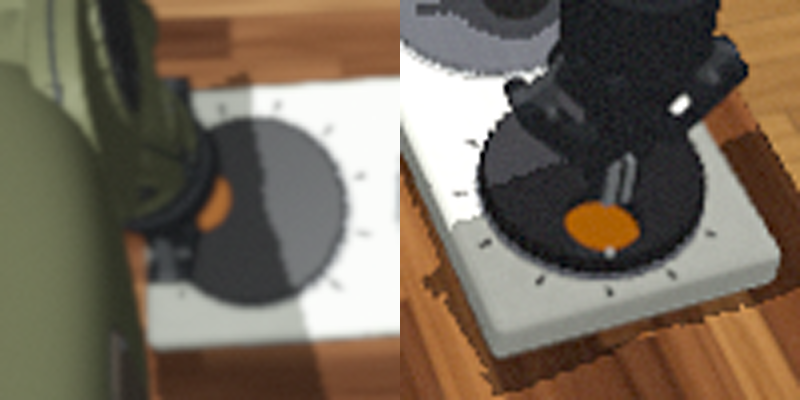

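The side crop shows the shut fingertips at px (347,266), right over the hollow at (344,271). The fit agrees with my estimate, so I descend gently.

Emit:
{"method": "send_rows", "body": {
  "series": [
    [[1, -1, 1, 6, 0, 0, 0], [1, 0, 0, 5, 0, 0, 0], [1, 0, 0, 4, 0, 0, 0], [1, 0, 0, 3, 0, 0, 0], [1, 0, 0, 3, 0, 0, 0]]
  ]
}}

```text
time_s: 3.65
eef_pos: [458.5, 77.6, 228.6]
tool_rot: [0.707, 0.707, 0.0, 0.0]
force: [0.8, -1.3, -0.3]
gripper_width: -0.1
finger_force: 0.0
```

Emit:
{"method": "send_rows", "body": {
  "series": [
    [[1, 0, 0, 2, 0, 0, 0], [1, 0, 0, 2, 0, 0, 0], [1, 0, 0, 2, 0, 0, 0], [1, 0, 0, 2, 0, 0, 0], [1, 0, 0, 0, 0, 0, 0]]
  ]
}}

```text
time_s: 4.07
eef_pos: [458.4, 77.4, 220.4]
tool_rot: [0.707, 0.707, -0.0, -0.0]
force: [0.4, -0.1, -0.2]
gripper_width: -0.1
finger_force: 0.0
```

```bash
python3 - <<'E'
import numpy as np
a=np.radians(77.5-4*np.arange(31));p=36*np.c_[np.sin(a),np.cos(a)]
d=np.diff(p,axis=0).round(2)
for i in range(0,30,5):print(d[i:i+5].tolist(), p[i+5].round(1)+[41,450.5])
E
```

```text
[[-0.63, 2.43], [-0.8, 2.38], [-0.96, 2.32], [-1.12, 2.25], [-1.28, 2.17]] [ 71.4 469.8]
[[-1.42, 2.07], [-1.56, 1.97], [-1.7, 1.85], [-1.82, 1.73], [-1.94, 1.6]] [ 62.9 479.1]
[[-2.05, 1.46], [-2.14, 1.31], [-2.23, 1.16], [-2.3, 1.0], [-2.37, 0.84]] [ 51.8 484.8]
[[-2.42, 0.67], [-2.46, 0.5], [-2.49, 0.33], [-2.51, 0.15], [-2.51, -0.02]] [ 39.4 486.5]
[[-2.51, -0.2], [-2.49, -0.37], [-2.45, -0.54], [-2.41, -0.71], [-2.35, -0.88]] [ 27.2 483.8]
[[-2.29, -1.04], [-2.21, -1.2], [-2.12, -1.35], [-2.02, -1.49], [-1.91, -1.63]] [ 16.7 477. ]
```

Emit:
{"method": "send_rows", "body": {
  "series": [
    [[1, -0.6, 2.4, 0, 0, 0, 0], [1, -0.8, 2.4, 0, 0, 0, 0], [1, -1.0, 2.3, 0, 0, 0, 0], [1, -1.1, 2.2, 0, 0, 0, 0], [1, -1.3, 2.2, 0, 0, 0, 0]]
  ]
}}

```text
time_s: 4.48
eef_pos: [468.7, 72.8, 220.5]
tool_rot: [0.707, 0.707, -0.001, -0.002]
force: [-5.9, 1.5, 5.6]
gripper_width: -0.0
finger_force: 4.0
```

Emit:
{"method": "send_rows", "body": {
  "series": [
    [[1, -1.4, 2.1, 0, 0, 0, 0], [1, -1.6, 2.0, 0, 0, 0, 0], [1, -1.7, 1.8, 0, 0, 0, 0], [1, -1.8, 1.7, 0, 0, 0, 0], [1, -1.9, 1.6, 0, 0, 0, 0]]
  ]
}}

```text
time_s: 4.9
eef_pos: [480.2, 64.1, 220.9]
tool_rot: [0.707, 0.707, 0.001, 0.001]
force: [-0.2, -0.4, 0.3]
gripper_width: -0.0
finger_force: 0.4
```

Emit:
{"method": "send_rows", "body": {
  "series": [
    [[1, -2.0, 1.5, 0, 0, 0, 0], [1, -2.1, 1.3, 0, 0, 0, 0], [1, -2.2, 1.2, 0, 0, 0, 0], [1, -2.3, 1.0, 0, 0, 0, 0], [1, -2.4, 0.8, 0, 0, 0, 0]]
  ]
}}

```text
time_s: 5.32
eef_pos: [484.7, 53.1, 220.4]
tool_rot: [0.707, 0.707, -0.0, -0.0]
force: [-0.6, 0.0, -0.1]
gripper_width: -0.3
finger_force: 0.5
```

Emit:
{"method": "send_rows", "body": {
  "series": [
    [[1, -2.4, 0.7, 0, 0, 0, 0], [1, -2.5, 0.5, 0, 0, 0, 0], [1, -2.5, 0.3, 0, 0, 0, 0], [1, -2.5, 0.2, 0, 0, 0, 0], [1, -2.5, 0, 0, 0, 0, 0]]
  ]
}}

```text
time_s: 5.73
eef_pos: [486.9, 41.1, 220.9]
tool_rot: [0.707, 0.707, 0.001, -0.001]
force: [-1.5, 4.4, 0.3]
gripper_width: -0.0
finger_force: 2.0
```

Emit:
{"method": "send_rows", "body": {
  "series": [
    [[1, -2.5, -0.2, 0, 0, 0, 0], [1, -2.5, -0.4, 0, 0, 0, 0], [1, -2.5, -0.5, 0, 0, 0, 0], [1, -2.4, -0.7, 0, 0, 0, 0], [1, -2.3, -0.9, 0, 0, 0, 0]]
  ]
}}

```text
time_s: 6.15
eef_pos: [484.3, 28.0, 220.8]
tool_rot: [0.707, 0.707, -0.0, 0.001]
force: [-0.3, 0.1, -0.1]
gripper_width: 0.0
finger_force: 0.0
```

Emit:
{"method": "send_rows", "body": {
  "series": [
    [[1, -2.3, -1.0, 0, 0, 0, 0], [1, -2.2, -1.2, 0, 0, 0, 0], [1, -2.1, -1.4, 0, 0, 0, 0], [1, -2.0, -1.5, 0, 0, 0, 0], [1, -1.9, -1.6, 0, 0, 0, 0]]
  ]
}}

```text
time_s: 6.57
eef_pos: [477.4, 18.4, 220.8]
tool_rot: [0.707, 0.707, 0.001, -0.0]
force: [-0.3, 2.9, 0.6]
gripper_width: -0.1
finger_force: 1.3
```

```bash
python3 - <<'E'
from h import *
from m import ray
t=[]
for c,b in(("top",(228,250)),("side",(344,260))):
    im=manip.capture(c); t.append(cv2.resize(im[b[1]-50:b[1]+50,b[0]-50:b[0]+50],None,fx=4,fy=4,interpolation=2))
    for n in("dial_hollow","dial_pointer"):
        for d in manip.spot_point(n,c)[:2]:print(c,n,round(d["score"],2),w(c,d["xyz"]).round())
cv2.imwrite("pics/e.png",cv2.hconcat(t)); s=manip.state(); print(s["eef_pos"],s["force"])
E
```

```text
top dial_hollow 0.53 [483.  28.  55.]
top dial_pointer 0.74 [501.  12.  52.]
side dial_hollow 0.71 [482.  22.  60.]
side dial_hollow 0.17 [452.  42.  54.]
side dial_pointer 0.81 [499.   9.  57.]
[477.42390236  17.84310227 220.70795346] [-0.90749857 -0.54569854 -0.48328471]
```

View pics/e.png

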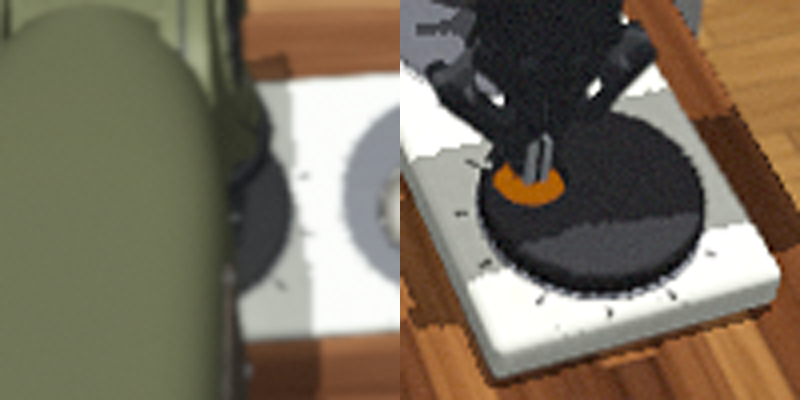

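The side view shows the fingertips against the wall of the hollow, near (377,255), and the pointer at about 110° of travel. The play means the dial lags a little, so I push about 8° further. That stays well below the next half-click.

Emit:
{"method": "send_rows", "body": {
  "series": [
    [[1, -1.8, -1.8, 0, 0, 0, 0], [1, -1.7, -1.9, 0, 0, 0, 0], [1, 0, 0, 0, 0, 0, 0], [1, 0, 0, 0, 0, 0, 0]]
  ]
}}

```text
time_s: 7.2
eef_pos: [473.4, 14.4, 220.6]
tool_rot: [0.707, 0.707, -0.0, -0.0]
force: [1.0, -0.3, -0.8]
gripper_width: -0.2
finger_force: 0.0
```

Emit:
{"method": "send_rows", "body": {
  "series": [
    [[1, 1.5, 1.5, 0, 0, 0, 0], [1, 1.0, 1.0, 0, 0, 0, 0], [1, 0, 0, 0, 0, 0, 0], [1, 0, 0, 0, 0, 0, 0]]
  ]
}}

```text
time_s: 7.53
eef_pos: [476.4, 17.3, 220.7]
tool_rot: [0.707, 0.707, 0.0, 0.0]
force: [-0.1, -0.1, 0.4]
gripper_width: -0.1
finger_force: 0.0
```

Emit:
{"method": "send_rows", "body": {
  "series": [
    [[1, 0, 0, -4, 0, 0, 0], [1, 0, 0, -6, 0, 0, 0], [1, 0, 0, -10, 0, 0, 0], [1, 0, 0, -20, 0, 0, 0], [1, 0, 0, -30, 0, 0, 0]]
  ]
}}

```text
time_s: 7.95
eef_pos: [474.8, 17.1, 290.0]
tool_rot: [0.707, 0.707, -0.002, -0.002]
force: [-0.3, -0.5, -0.9]
gripper_width: -0.1
finger_force: 0.0
```

Emit:
{"method": "send_rows", "body": {
  "series": [
    [[1, 30, -20, -20, 0, 0, 0], [1, 30, -20, -20, 0, 0, 0], [1, 30, -20, -10, 0, 0, 0], [1, 30, -20, 0, 0, 0, 0], [1, 30, 0, 0, 0, 0, 0]]
  ]
}}

```text
time_s: 8.37
eef_pos: [392.6, 167.5, 342.1]
tool_rot: [0.707, 0.707, -0.0, -0.0]
force: [-0.8, -0.9, -0.6]
gripper_width: -0.1
finger_force: 0.0
```

```bash
python3 - <<'E'
from h import *
t=[]
for c,b in(("top",(228,250)),("side",(344,260))):
    im=manip.capture(c); t.append(cv2.resize(im[b[1]-50:b[1]+50,b[0]-50:b[0]+50],None,fx=4,fy=4,interpolation=2))
    for n in("dial_hollow","dial_pointer","cup"):
        for d in manip.spot_point(n,c)[:2]:
            p=w(c,d["xyz"]);print(c,n,round(d["score"],2),p.round(),np.degrees(np.arctan2(p[1]-41,p[0]-450.5)).round())
cv2.imwrite("pics/f.png",cv2.hconcat(t)); s=manip.state(); print(s["eef_pos"],s["force"])
E
```

```text
top dial_hollow 0.75 [479.  20.  55.] -37.0
top dial_pointer 0.8 [493.   3.  57.] -42.0
top dial_pointer 0.74 [453. -40.  -2.] -88.0
top cup 0.97 [ 453. -113.   39.] -89.0
side dial_hollow 0.67 [477.  14.  58.] -46.0
side dial_pointer 0.83 [491.  -2.  55.] -46.0
side cup 0.69 [ 454. -110.   44.] -89.0
[396.2914436  166.20570631 340.62273605] [-0.14384528 -0.53263634  0.18853072]
```

View pics/f.png

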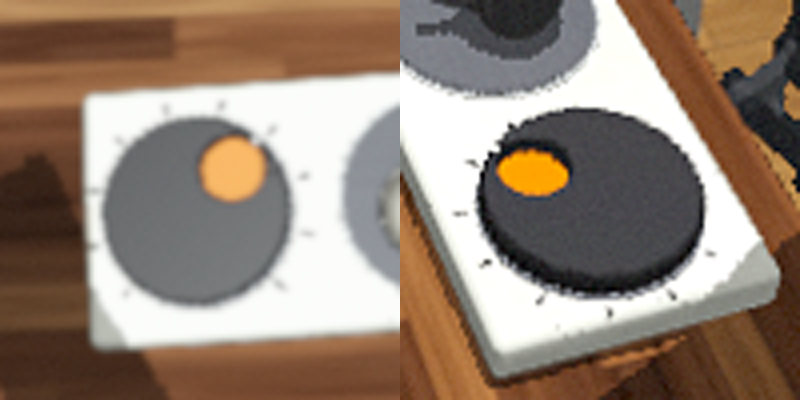

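The pointer in the top crop at (258,140) lines up with tick 6 at (272,130). The dial started at tick 2, so that is four clicks. The cup hasn't moved and the arm is clear.

```bash
python3 -c "
from rig import manip
print(manip.finish_job())"
```

```text
the job is handed in; nothing more can be done
None
```

I turned the dial clockwise by four clicks, from stop 2 to stop 6, where it rests; the cup stands where it was, the arm is clear, and I handed the job in at about 9 s (no verdict was returned).

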